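# Make up two sewing kits from the stock

### The job

Make up the two sewing kits for the class. The three-bay tray gets the tall spool in its narrow middle bay and the small tin and the bobbin box in the end bays, one at each end; the two-bay tray gets the short reel and the pattern weight, one in each bay. Stand everything upright and flat on the floor of its bay, whichever end or side you like where there is a choice, and leave the big tin and the slim spool where they are.

Things in the scene. Friction and masses are not known exactly. Their poses are not given: they have to be found in the camera images.
- three_bay_tray: Shallow fixed plywood tray with three bays in a row, 216 x 80 mm outside, all walls 4 mm thick and 12 mm high above the table, floor 3 mm thick. Origin at the centre of its underside, on the table; x along its length, y across, z up. Middle bay: centred on the origin, 56 mm (x) by 72 mm (y) inside. End bays: centred at x = +68 mm and x = -68 mm, y = 0, each 72 by 72 mm inside. It cannot be moved.
- two_bay_tray: Shallow fixed plywood tray with two equal bays, 156 x 80 mm outside, all walls 4 mm thick and 12 mm high above the table, floor 3 mm thick. Origin at the centre of its underside, on the table; x along its length, y across, z up. Bays centred at x = +38 mm and x = -38 mm, y = 0, each 72 by 72 mm inside. It cannot be moved.
- tall_spool_c (a point): Centre, half-way up, of the tall thread spool: an upright cylinder 36 mm in diameter and 72 mm tall, grey-and-white thread between pale wooden end discs with a small dark hole, about 60 g. Its z axis points up; stands loose and upright on the table at the start.
- short_reel_c (a point): Centre, half-way up, of the short thread reel: a squat cylinder 46 mm in diameter and 38 mm tall, grey-and-white thread between pale wooden end discs with a small dark hole, about 50 g. Its z axis points up; stands loose and upright on the table at the start.
- small_tin_c (a point): Centre, half-way up, of the small round steel pin tin: a closed cylinder 52 mm in diameter and 36 mm tall, about 90 g. Its z axis points up; stands loose and upright on the table at the start.
- bobbin_box_c (a point): Centre, half-way up, of the white plastic bobbin box: a closed box 52 mm (its x) by 34 mm (its y) by 36 mm tall, two grey rings on its lid, about 70 g. Its z axis points up; stands loose and upright on the table at the start.
- pattern_weight_c (a point): Centre, half-way up (25 mm above its underside), of the steel pattern weight: a disc 54 mm in diameter and 18 mm thick with an upright round knob on its centre, 20 mm in diameter, whose top is 50 mm above the underside; about 250 g. Its z axis points up; stands loose and upright on the table at the start.
- big_tin_c (a point): Centre, half-way up, of the big round steel tin, which is not wanted: 76 mm in diameter, 40 mm tall. Stands loose on the table; to be left where it is.
- slim_spool_c (a point): Centre, half-way up, of the slim thread spool, which is not wanted: 24 mm in diameter, 55 mm tall, otherwise like the tall spool. Stands loose on the table; to be left where it is.
Things that resemble listed ones, but are neither listed nor needed, are in the scene too. What is shaped like the part that bears pattern_weight_c but purple is not meant.

How it is judged:
By the outcome, as a careful person would: the job done as asked, in the order asked, and still so for the second after the job is handed in, with the robot touching nothing.
It also fails if it takes over 125 s, if anything falls off the work surface, if the arm or the gripper's body presses on something with over 40 N, if the wrist force passes 120 N, or if a joint passes its speed limit or range.

### The arm

A 6-joint arm with a two-finger parallel gripper is mounted at the origin on the work surface. World frame = base frame: x ahead of the robot, y to its left, z up, the work surface at z = 0. Lengths are in m, angles in rad, forces in N, time in s.
With the tool pointing down it reaches from about 0.4 to 0.825 m from the base axis. Payload 7 kg.
Tool frame: the origin (TCP) lies at the centre of the arm's flange, where the gripper is bolted on; the fingertips stand 178 mm ahead of it and the grasp point (between the pads) lies arm.tcp_to_grasp ahead of it (arm.tcp_to_grasp is the distance from the TCP to the grasp point, in m); z points along the fingers, y is the direction in which the jaws open and shut (so a half turn about z gives the same grasp; the last joint's range is limited). The gripper opens to 88 mm and grips with 3 to 60 N. Pads are 19 mm wide; open, the fingers measure 130 mm over their backs; the gripper's body (78 mm by 193 mm) begins 47 mm behind the grasp point.
Start: joints at [-0.854, 0.359, 0.012, 0, -1.224, -0.288], TCP at [0.281, -0.614, 0.405] pointing down, gripper open.
Joint ranges: [-3.07, 3.07], [-1.43, 2.12], [-1.02, 1.25], [-3.03, 1.67], [-3.05, -0], [-3.03, 3.03]. Speed limits (rad/s): [2.39, 2.39, 3.01, 3.14, 3.14, 3.14].

### API

Orientations are given as [roll, pitch, yaw] about the fixed x, y, z axes, in that order (R = Rz(yaw) Ry(pitch) Rx(roll)).
In Python, from station import arm gives the robot as it stands.
- The arm moves only by the tool move_arm, never from a script. Its argument "deltas" is a list of rows, each a list of 6 numbers: the shift along the world's x, y, z in mm, then the turn, a rotation vector about the world's x, y, z in degrees. In form: [[tx, ty, tz, ax, ay, az], ...]. A call has exactly 5 rows; each row shifts and turns the commanded pose from where the row before left it; what a row does not reach is not made up. A row lasts 1/12 s, in which the tool goes at most 41.7 mm and 7.16 degrees, less where a joint would pass 70% of its speed; a pose out of reach is approached as far as the arm can. A call with a gripper value outside its range is refused whole. "claw" is the closure in counts, from 0 (fully open) to 255 (shut), set as the call begins (left out, the last holds). The fingers move at their own pace and stop on an object; "squeeze" is the grip in N (left out, the last holds). Time passes only in rows, so rows that do not move let the fingers close, or fill a call up. It gives the time, the measured TCP pose, the force and the opening at its end, in the units of the state.
- arm.get_state(): the state, without advancing time (a new reading comes with each control period).
- arm.grab_frame(name): name is "side" or "top"; returns the picture (384x512x3 uint8, red, green, blue); there is no depth.
- arm.calibration(name): a dict with "intrinsics" (3x3 intrinsics, pixels), "T" (4x4, takes a point from camera to world coordinates). Camera axes: x right, y up, looking along -z (the intrinsics and any distortion apply to the point x, -y, -z); pixel columns grow to the right and rows downward; lengths in m; the calibration is good to about 2 mm. A picture is of the moment at which its call begins. calibration takes no time and is no camera call.
- arm.job_done(): hands the job in, once; it reports no verdict.
Trained networks look in the newest picture that a camera, given by its name, has taken for a name from the list of things; names that differ only in an ending like _2 or _b are one class to them, and where a whole thing is asked for, a point or a joint stands for the part that bears it (a point fixed in the world has none). Each returns a list of dicts, best first, with "score" (0 to 1); they miss things now and then, are a little off and sometimes report something else, mostly with a low value. They report only what shows in the picture. A call takes as long as a camera call. They do not tell look-alikes from the thing itself.
- arm.spot_in(thing, camera): "xy" ([column, row] in pixels, amid what is visible of it).
- arm.masks_of(thing, camera): "pixels" (384x512 bool, what is visible of it) and "xy" ([column, row] in pixels, amid what is visible of it).
- arm.spot_point(thing, camera): "xy" ([column, row] in pixels: a listed point, or the origin of a listed thing).
The state is a dict: "t": time; "q": joint angles; "qd": joint speeds; "joint_efforts": joint torques, N m; "eef_pos": TCP position; "ee_rot": TCP orientation; "force": force on the tool from outside, world axes, zero at the start; "moment": the same for the moment, N m; "width": finger opening in m.
Only numpy, scipy, OpenCV 4.12 (cv2) and the standard library are available. Lean on these libraries where they do the work, as an engineer would, in place of code of your own. Each camera call takes 0.05 s, during which the arm holds its last target. There are 200 camera calls.

## Working session

There is one attempt and no reset: what is moved stays moved. The work goes in short steps, Python scripts to look and compute and a tool call to move; the robot and the scene stay as the last step left them, time stands still between calls to the robot, and variables do not carry over. Pictures are saved under pics/ and viewed, about 12 in all and at most 16, crops included, and the job is handed in when it is done.

Besides the shell and the picture viewer there is one more tool, called as name(argument=value, ...) on one line, values as JSON. move_arm: Moves the arm, as the interface text tells. Its arguments: {"type":"object","properties":{"deltas":{"type":"array","items":{"type":"array","items":{"type":"number"}}},"claw":{"type":"number"},"squeeze":{"type":"number"}},"required":["deltas"]}

```bash
ls; mkdir -p pics; cat > h.py <<'E'
from station import arm
import numpy as np, cv2
def ray(cam,uv):
    c=arm.calibration(cam);K=np.array(c["intrinsics"]);T=np.array(c["T"])
    p=cv2.undistortPoints(np.array([[uv]],float),K,np.array(c.get("distortion",np.zeros(5)),float))[0,0]
    d=T[:3,:3]@np.array([p[0],-p[1],-1]);return T[:3,3],d
def atz(cam,uv,z):
    o,d=ray(cam,uv);return o+d*(z-o[2])/d[2]
def proj(cam,P):
    c=arm.calibration(cam);K=np.array(c["intrinsics"]);T=np.array(c["T"])
    q=T[:3,:3].T@(np.array(P)-T[:3,3]);return np.array([K[0,0]*q[0]/-q[2]+K[0,2],K[1,2]+K[1,1]*q[1]/q[2]])
def save(cam,name,crop=None,s=1):
    im=arm.grab_frame(cam)[:,:,::-1]
    if crop: x0,y0,x1,y1=crop; im=im[y0:y1,x0:x1]
    if s!=1: im=cv2.resize(im,None,fx=s,fy=s,interpolation=cv2.INTER_CUBIC)
    cv2.imwrite("pics/"+name,im)
E
python3 - <<'E'
from h import *
save("top","a.png",s=1.5);save("side","b.png",s=1.5)
np.set_printoptions(precision=3,suppress=True)
for c in("top","side"):print(arm.calibration(c))
H=dict(three_bay_tray=0,two_bay_tray=0,tall_spool_c=.036,short_reel_c=.019,small_tin_c=.018,bobbin_box_c=.018,pattern_weight_c=.025,big_tin_c=.02,slim_spool_c=.0275)
for k,z in H.items():
    for c in("top","side"):
        for r in arm.spot_point(k,c)[:4]: print(k,c,round(r["score"],2),np.round(r["xy"]),atz(c,r["xy"],z)[:2])
s=arm.get_state();print(s["t"],s["eef_pos"],s["ee_rot"],s["width"],arm.tcp_to_grasp)
E
```

```text
pics
{'intrinsics': array([[362.359,   0.   , 254.667],
       [  0.   , 362.359, 186.233],
       [  0.   ,   0.   ,   1.   ]]), 'T': array([[-0.009,  0.991, -0.13 ,  0.435],
       [-1.   , -0.007,  0.015,  0.02 ],
       [ 0.014,  0.13 ,  0.991,  1.017],
       [ 0.   ,  0.   ,  0.   ,  1.   ]])}
{'intrinsics': array([[354.887,   0.   , 249.704],
       [  0.   , 354.887, 194.414],
       [  0.   ,   0.   ,   1.   ]]), 'T': array([[-0.811,  0.367, -0.456,  0.232],
       [-0.584, -0.484,  0.651,  0.496],
       [ 0.018,  0.795,  0.607,  0.504],
       [ 0.   ,  0.   ,  0.   ,  1.   ]])}
three_bay_tray top 0.65 [366. 221.] [ 0.467 -0.308]
three_bay_tray side 0.69 [352. 167.] [ 0.466 -0.303]
two_bay_tray top 0.76 [151. 219.] [0.479 0.294]
two_bay_tray top 0.33 [230. 142.] [0.696 0.076]
two_bay_tray side 0.93 [188. 324.] [0.49  0.287]
two_bay_tray side 0.66 [233. 173.] [ 0.696 -0.09 ]
tall_spool_c side 0.8 [306. 226.] [0.436 0.01 ]
short_reel_c top 0.84 [303. 229.] [ 0.447 -0.126]
short_reel_c side 0.7 [333. 195.] [ 0.443 -0.136]
short_reel_c side 0.61 [188. 329.] [0.474 0.302]
small
[... 183 characters left out ...]
 0.106]
bobbin_box_c side 0.57 [270. 260.] [0.452 0.111]
pattern_weight_c top 0.88 [349. 153.] [ 0.657 -0.261]
pattern_weight_c top 0.81 [318. 151.] [ 0.664 -0.174]
pattern_weight_c top 0.63 [280. 149.] [ 0.669 -0.066]
pattern_weight_c top 0.52 [364. 218.] [ 0.474 -0.294]
pattern_weight_c side 0.88 [232. 172.] [ 0.678 -0.065]
pattern_weight_c side 0.81 [281. 141.] [ 0.666 -0.269]
pattern_weight_c side 0.64 [254. 153.] [ 0.685 -0.169]
big_tin_c top 0.67 [150. 216.] [0.485 0.293]
big_tin_c side 0.72 [188. 204.] [0.681 0.085]
slim_spool_c top 0.4 [211. 188.] [0.56  0.126]
slim_spool_c side 0.9 [216. 232.] [0.571 0.123]
1.0 [ 0.281 -0.614  0.405] [-3.142  0.    -2.713] 0.08743392609059904 0.1593
```

View pics/a.png

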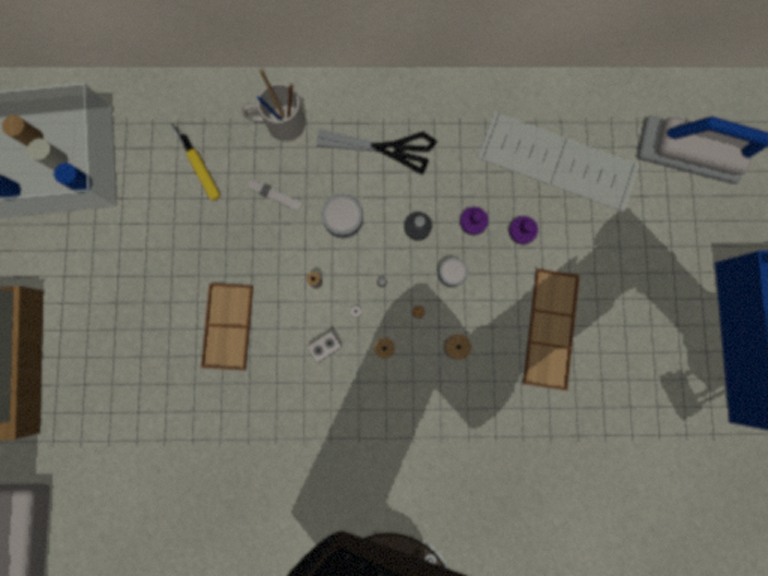

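View pics/b.png

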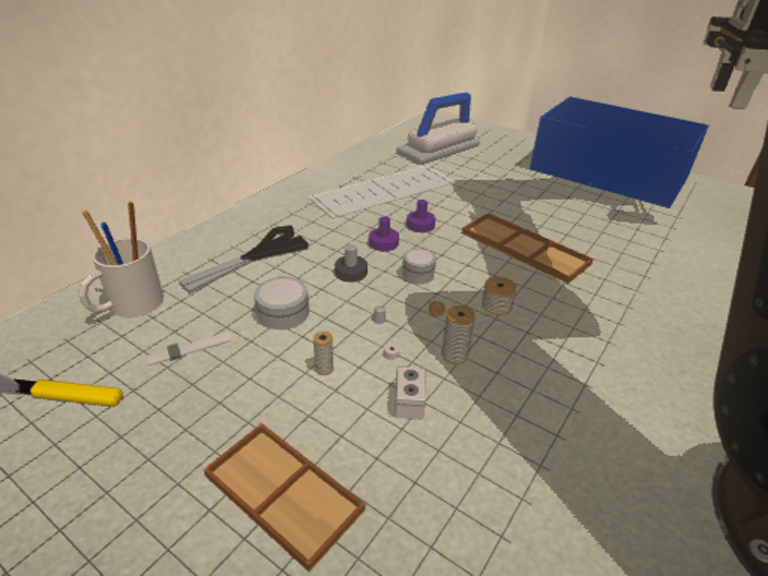

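The top picture, at 1.5x, shows these:
- **Wanted:** tall spool (384,348), short reel (458,347), small tin (452,271), box (324,345), grey pattern weight (418,225).
- **Look-alikes:** two purple weights at (474,220) and (523,230), big tin (343,215), slim spool (314,278), and small odds and ends at (382,281), (356,311) and (418,312).
- **Trays:** three-bay (552,328), two-bay (228,326).

Next I fit the known shapes to the masks and check the choice in one close crop.

```bash
cat > fit.py <<'E'
from h import *
from scipy.optimize import minimize
S=8
def cyl(r,h,z0=0):
    a=np.linspace(0,2*np.pi,40,endpoint=False)
    return np.array([[r*np.cos(t),r*np.sin(t),z] for z in(z0,z0+h) for t in a])
def box(l,w,h): return np.array([[x,y,z] for x in(-l/2,l/2) for y in(-w/2,w/2) for z in(0,h)])
M=dict(three_bay_tray=[box(.216,.08,.012)],two_bay_tray=[box(.156,.08,.012)],tall_spool_c=[cyl(.018,.072)],short_reel_c=[cyl(.023,.038)],
 small_tin_c=[cyl(.026,.036)],bobbin_box_c=[box(.052,.034,.036)],pattern_weight_c=[cyl(.027,.018),cyl(.01,.05)],big_tin_c=[cyl(.038,.04)],slim_spool_c=[cyl(.012,.055)])
def render(k,cam,p,z0,off):
    c,s=np.cos(p[2]),np.sin(p[2]);m=np.zeros((800,1200),np.uint8)
    for V in M[k]:
        W=np.c_[V[:,0]*c-V[:,1]*s+p[0],V[:,0]*s+V[:,1]*c+p[1],V[:,2]+z0]
        uv=(np.array([proj(cam,w) for w in W])-off+.5)*S
        cv2.fillConvexPoly(m,cv2.convexHull(np.round(uv).astype(np.int32)),1)
    return m
def fit(k,p0,cams=("top","side"),z0=0,yaw=False):
    out={}
    for cam in cams:
        rs=arm.masks_of(k,cam); g=proj(cam,[p0[0],p0[1],z0+.02])
        rs=[r for r in rs if np.hypot(*(np.array(r["xy"])-g))<14]
        if not rs: print(k,cam,"none");continue
        px=rs[0]["pixels"];ys,xs=np.nonzero(px);off=np.array([xs.min()-8,ys.min()-8])
        t=np.zeros((800,1200),np.uint8)
        h,w=min(100,ys.max()-off[1]+9),min(150,xs.max()-off[0]+9)
        sub=np.zeros((h,w),np.uint8);sub[ys-off[1],xs-off[0]]=1
        b=cv2.resize(sub,None,fx=S,fy=S,interpolation=cv2.INTER_NEAREST);t[:b.shape[0],:b.shape[1]]=b
        def cost(v):
            r=render(k,cam,[v[0],v[1],v[2] if yaw else 0],z0,off)
            return -(r&t).sum()/max(1,(r|t).sum())
        best=None
        for y0 in (([p0[2]] if len(p0)>2 else np.arange(0,np.pi,np.pi/6)) if yaw else [0]):
            v0=np.array([p0[0],p0[1],y0]) if yaw else np.array(p0[:2])
            d=np.eye(len(v0))*([.015,.015,.2][:len(v0)])
            r=minimize(cost,v0,method="Nelder-Mead",options=dict(initial_simplex=np.vstack([v0,v0+d]),xatol=3e-4,fatol=1e-4))
            if best is None or r.fun<best.fun: best=r
        print(k,cam,"score %.2f iou %.2f"%(rs[0]["score"],-best.fun),np.round(best.x,4));out[cam]=best.x
    return out
E
cat > m.py <<'E'
from fit import *
arm.grab_frame("top");save("side","c.png",(200,110,400,310),3)
fit("three_bay_tray",(.467,-.305,1.45),yaw=True);fit("two_bay_tray",(.48,.292,1.6),yaw=True)
for k,p in dict(tall_spool_c=(.436,.01),short_reel_c=(.445,-.13),small_tin_c=(.58,-.13),pattern_weight_c=(.675,-.066)).items(): fit(k,p)
fit("bobbin_box_c",(.445,.108),yaw=True)
fit("slim_spool_c",(.565,.123));fit("big_tin_c",(.68,.07))
E
time python3 m.py
```

```text
three_bay_tray top score 0.79 iou -0.00 [ 0.4337 -0.4917  2.4278]
three_bay_tray side score 0.59 iou -0.00 [ 0.367 -0.12   0.45 ]
two_bay_tray top score 0.93 iou -0.00 [0.5544 0.1578 1.7188]fit.py:30: RuntimeWarning: overflow encountered in scalar negative
  return -(r&t).sum()/max(1,(r|t).sum())
Traceback (most recent call last):
  File "m.py", line 3, in <module>
    fit("three_bay_tray",(.467,-.305,1.45),yaw=True);fit("two_bay_tray",(.48,.292,1.6),yaw=True)
                                                     ~~~^^^^^^^^^^^^^^^^^^^^^^^^^^^^^^^^^^^^^^^^
  File "fit.py", line 26, in fit
    sub=np.zeros((h,w),np.uint8);sub[ys-off[1],xs-off[0]]=1
                                 ~~~^^^^^^^^^^^^^^^^^^^^^
IndexError: index 100 is out of bounds for axis 0 with size 100

real	0m10.356s
user	0m3.322s
sys	0m0.516s
```

View pics/c.png

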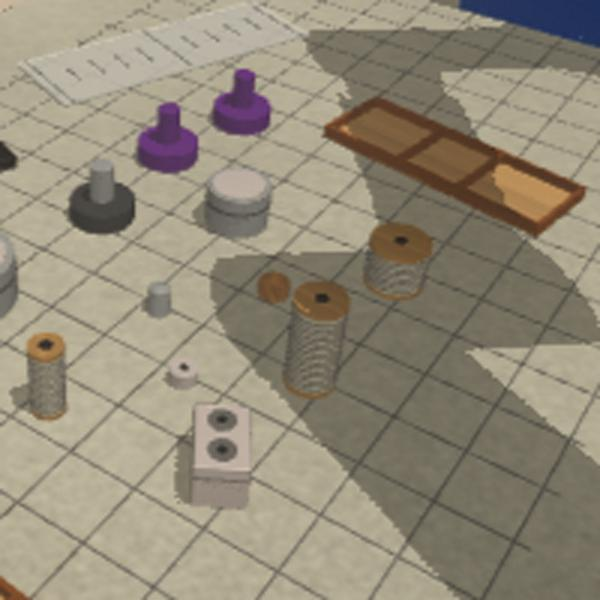

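The crop confirms the choices: grey weight at (101,200), small tin (238,203), tall spool (318,340), short reel (398,260), bobbin box (221,455). The purple weights and the slim spool at (46,375) are the decoys. The zero overlaps come from an overflow in my cost function, so I'll fix that.

```bash
sed -i 's/return -(r&t).sum()\/max(1,(r|t).sum())/return -int((r\&t).sum())\/max(1,int((r|t).sum()))/; s/h,w=min(100,\(.*\)),min(150,\(.*\))$/h,w=ys.max()-off[1]+9,xs.max()-off[0]+9/; s/(800,1200)/(1200,1600)/g' fit.py
time python3 m.py
```

```text
three_bay_tray top score 0.80 iou 0.97 [ 0.4731 -0.3087  2.9881]
three_bay_tray side none
two_bay_tray top score 0.93 iou 0.97 [0.4827 0.2925 3.0778]
two_bay_tray side score 0.72 iou 0.98 [0.4849 0.2927 3.0776]Traceback (most recent call last):
  File "m.py", line 4, in <module>
    for k,p in dict(tall_spool_c=(.436,.01),short_reel_c=(.445,-.13),small_tin_c=(.58,-.13),pattern_weight_c=(.675,-.066)).items(): fit(k,p)
                                                                                                                                    ~~~^^^^^
  File "fit.py", line 35, in fit
    r=minimize(cost,v0,method="Nelder-Mead",options=dict(initial_simplex=np.vstack([v0,v0+d]),xatol=3e-4,fatol=1e-4))
    res = _minimize_neldermead(fun, x0, args, callback, bounds=bounds,
                               **options)
    fxr = func(xr)
    fx = function(np.copy(x), *(wrapper_args + args))
  File "fit.py", line 29, in cost
    r=render(k,cam,[v[0],v[1],v[2] if yaw else 0],z0,off)
  File "fit.py", line 14, in render
    uv=(np.array([proj(cam,w) for w in W])-off+.5)*S
                  ~~~~^^^^^^^
  File "h.py", line 10, in proj
    c=arm.calibration(cam);K=np.array(c["intrinsics"]);T=np.array(c["T"])
ValueError: time passes only in moves, steps and waits

real	0m19.168s
user	0m7.343s
sys	0m1.860s
```

```bash
sed -i '2a import functools\n@functools.lru_cache\ndef cal(n): return arm.calibration(n)' h.py; sed -i 's/c=arm.calibration(cam)/c=cal(cam)/' h.py
sed -i '/three_bay/d' m.py; sed -i 's/;save("side","c.*$/;arm.grab_frame("side")/' m.py
time python3 m.py
```

```text
tall_spool_c top score 0.70 iou 0.87 [0.4398 0.0032]
tall_spool_c side score 0.83 iou 0.93 [0.4416 0.0059]
short_reel_c top score 0.70 iou 0.93 [ 0.4409 -0.1297]
short_reel_c side score 0.94 iou 0.92 [ 0.4442 -0.1297]
small_tin_c top score 0.65 iou 0.94 [ 0.5781 -0.124 ]
small_tin_c side score 0.76 iou 0.84 [ 0.5814 -0.1229]
pattern_weight_c top score 0.78 iou 0.87 [ 0.6688 -0.0627]
pattern_weight_c side score 0.64 iou 0.82 [ 0.6727 -0.0632]
bobbin_box_c top score 0.65 iou 0.85 [0.443  0.1109 2.109 ]
bobbin_box_c side score 0.59 iou 0.95 [ 0.4465  0.1111 -1.0064]
slim_spool_c top score 0.59 iou 0.93 [0.5636 0.13  ]
slim_spool_c side score 0.83 iou 0.93 [0.5666 0.1299]
big_tin_c top score 0.79 iou 0.93 [0.6852 0.0789]
big_tin_c side none
real	0m15.875s
user	0m9.493s
sys	0m1.612s
```

Estimated positions in mm (averaging the two cameras):

| Item | x, y | Yaw |
|---|---|---|
| Tin | 580, -123.5 | |
| Reel | 442.5, -129.7 | |
| Box | 445, 111 | 121.5° |
| Weight | 671, -63 | |
| Tall spool | 441, 4.5 | |
| Three-bay tray | 474.5, -308.7 | -8.8° |
| Two-bay tray | 484, 292.6 | -3.7° |

The first move goes above the tin.

move_arm(deltas=[[15, 24.5, 0, 0, 0, -1.67], [15, 24.5, 0, 0, 0, -1.67], [15, 24.5, 0, 0, 0, -1.67], [15, 24.5, 0, 0, 0, -1.67], [15, 24.5, 0, 0, 0, -1.67]], claw=0, squeeze=15)

```text
t: 2.87
eef_pos: [0.356, -0.4903, 0.4047]
ee_rot: [-3.141, 0.0, -2.86]
force: [0.5, 0.6, 0.7]
width: 0.0879
```

move_arm(deltas=[[15, 24.5, 0, 0, 0, -1.67], [15, 24.5, 0, 0, 0, -1.67], [15, 24.5, 0, 0, 0, -1.67], [15, 24.5, 0, 0, 0, -1.67], [15, 24.5, 0, 0, 0, -1.67]])

```text
t: 3.28
eef_pos: [0.4311, -0.3676, 0.4049]
ee_rot: [-3.141, 0.0, -3.006]
force: [0.8, 0.1, -0.6]
width: 0.0878
```

move_arm(deltas=[[15, 24.5, -10, 0, 0, -1.67], [15, 24.5, -10, 0, 0, -1.67], [15, 24.5, -10, 0, 0, -1.67], [15, 24.5, -10, 0, 0, -1.67], [15, 24.5, -10, 0, 0, -1.67]])

```text
t: 3.7
eef_pos: [0.5061, -0.2451, 0.3545]
ee_rot: [-3.141, 0.001, 3.132]
force: [0.5, -0.1, 1.1]
width: 0.0875
```

move_arm(deltas=[[15, 24.5, -15, 0, 0, -1.67], [15, 24.5, -15, 0, 0, -1.67], [15, 24.5, -15, 0, 0, -1.67], [14, 24.5, -15, 0, 0, -1.67], [15, 24.5, -15, 0, 0, -1.67]])

```text
t: 4.12
eef_pos: [0.5801, -0.1226, 0.2792]
ee_rot: [3.142, 0.0, 2.986]
force: [-0.7, -0.8, -0.3]
width: 0.0876
```

move_arm(deltas=[[0, 0, 0, 0, 0, 0], [0, 0, 0, 0, 0, 0], [0, 0, 0, 0, 0, 0], [0, 0, 0, 0, 0, 0], [0, 0, 0, 0, 0, 0]])

```text
t: 4.53
eef_pos: [0.5794, -0.1247, 0.2804]
ee_rot: [3.141, 0.001, 2.987]
force: [-0.3, -0.3, 0.4]
width: 0.0877
```

move_arm(deltas=[[0, 0, -17.8, 0, 0, 0], [0, 0, -17.8, 0, 0, 0], [0, 0, -17.8, 0, 0, 0], [0, 0, -17.8, 0, 0, 0], [0, 0, -17.8, 0, 0, 0]])

```text
t: 4.95
eef_pos: [0.5794, -0.1248, 0.1907]
ee_rot: [3.141, 0.002, 2.986]
force: [-0.2, -0.3, 0.1]
width: 0.0874
```

move_arm(deltas=[[0, 0, 0, 0, 0, 0], [0, 0, 0, 0, 0, 0], [0, 0, 0, 0, 0, 0], [0, 0, 0, 0, 0, 0], [0, 0, 0, 0, 0, 0]], claw=255, squeeze=15)

```text
t: 5.37
eef_pos: [0.5801, -0.124, 0.192]
ee_rot: [3.141, 0.002, 2.987]
force: [-0.2, -0.6, 1.8]
width: 0.06
```

move_arm(deltas=[[0, 0, 0, 0, 0, 0], [0, 0, 0, 0, 0, 0], [0, 0, 0, 0, 0, 0], [0, 0, 0, 0, 0, 0], [0, 0, 0, 0, 0, 0]])

```text
t: 5.78
eef_pos: [0.5799, -0.1239, 0.1916]
ee_rot: [3.142, 0.001, 2.988]
force: [-1.4, 0.3, 6.9]
width: 0.0515
```

move_arm(deltas=[[0, 0, 10, 0, 0, 0], [0, 0, 20, 0, 0, 0], [0, 0, 20, 0, 0, 0], [0, 0, 20, 0, 0, 0], [0, 0, 10, 0, 0, 0]])

```text
t: 6.2
eef_pos: [0.5801, -0.1239, 0.2736]
ee_rot: [3.141, 0.003, 2.988]
force: [1.0, -0.4, -0.4]
width: 0.0517
```

move_arm(deltas=[[-3.8, -19.5, 0, 0, 0, 0], [-3.8, -19.5, 0, 0, 0, 0], [-3.8, -19.5, 0, 0, 0, 0], [-3.8, -19.5, 0, 0, 0, 0], [-3.8, -19.5, 0, 0, 0, 0]])

```text
t: 6.62
eef_pos: [0.5601, -0.2221, 0.2706]
ee_rot: [3.141, -0.0, 2.988]
force: [1.2, -0.6, -1.6]
width: 0.0517
```

move_arm(deltas=[[-3.8, -19.5, 0, 0, 0, 0], [-3.8, -19.5, 0, 0, 0, 0], [-3.8, -19.5, 0, 0, 0, 0], [-3.8, -19.5, 0, 0, 0, 0], [-3.8, -19.5, 0, 0, 0, 0]])

```text
t: 7.03
eef_pos: [0.5411, -0.3197, 0.2704]
ee_rot: [3.141, -0.001, 2.987]
force: [0.3, 0.7, -1.2]
width: 0.0515
```

move_arm(deltas=[[0, 0, -18, 0, 0, 0], [0, 0, -18, 0, 0, 0], [0, 0, -18, 0, 0, 0], [0, 0, -14, 0, 0, 0], [0, 0, -5, 0, 0, 0]])

```text
t: 7.45
eef_pos: [0.5405, -0.3186, 0.1952]
ee_rot: [3.141, -0.004, 2.987]
force: [-1.2, 0.7, -1.6]
width: 0.0518
```

move_arm(deltas=[[0, 0, -1.5, 0, 0, 0], [0, 0, -1.5, 0, 0, 0], [0, 0, 0, 0, 0, 0], [0, 0, 0, 0, 0, 0], [0, 0, 0, 0, 0, 0]])

```text
t: 7.87
eef_pos: [0.542, -0.3189, 0.1955]
ee_rot: [-3.141, 0.001, 2.988]
force: [-0.4, 0.7, -2.1]
width: 0.0515
```

```bash
python3 - <<'E'
from h import *
save("side","d.png",(280,100,440,230),4)
E
```

```text
(no output)
```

View pics/d.png

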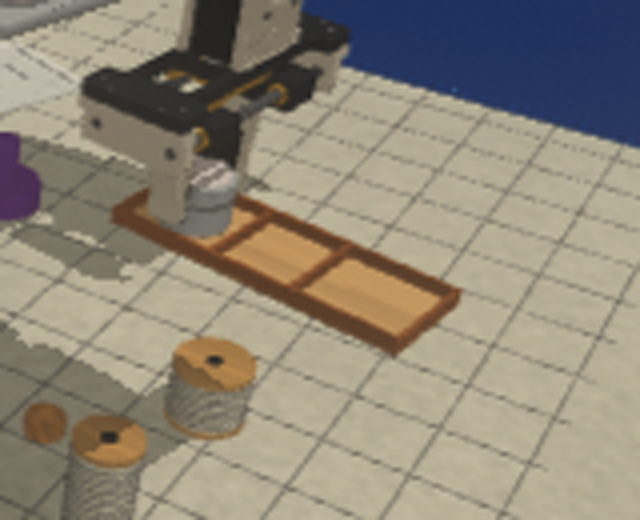

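The tin (195,205 in the crop) sits inside the far end bay. I'll release it and go to the reel.

move_arm(deltas=[[0, 0, 0, 0, 0, 0], [0, 0, 0, 0, 0, 0], [0, 0, 0, 0, 0, 0], [0, 0, 0, 0, 0, 0], [0, 0, 0, 0, 0, 0]], claw=0)

```text
t: 8.33
eef_pos: [0.5417, -0.3189, 0.1948]
ee_rot: [-3.142, 0.0, 2.988]
force: [-0.3, 0.1, 0.4]
width: 0.0794
```

move_arm(deltas=[[0, 0, 0, 0, 0, 0], [0, 0, 5, 0, 0, 0], [0, 0, 20, 0, 0, 0], [0, 0, 30, 0, 0, 0], [0, 0, 30, 0, 0, 0]])

```text
t: 8.75
eef_pos: [0.5413, -0.3188, 0.2801]
ee_rot: [3.141, -0.002, 2.987]
force: [1.0, -0.2, 0.2]
width: 0.0875
```

move_arm(deltas=[[-10, 19, 0, 0, 0, 0], [-10, 19, 0, 0, 0, 0], [-10, 19, 0, 0, 0, 0], [-10, 19, 0, 0, 0, 0], [-10, 19, 0, 0, 0, 0]])

```text
t: 9.17
eef_pos: [0.491, -0.2232, 0.2801]
ee_rot: [3.142, 0.001, 2.987]
force: [-0.2, -0.1, 0.3]
width: 0.0877
```

move_arm(deltas=[[-10, 19, 0, 0, 0, 0], [-10, 19, 0, 0, 0, 0], [-10, 19, 0, 0, 0, 0], [-10, 19, 0, 0, 0, 0], [-9, 18, 0, 0, 0, 0]])

```text
t: 9.58
eef_pos: [0.4419, -0.1291, 0.2801]
ee_rot: [3.141, 0.001, 2.987]
force: [0.2, -0.8, -0.2]
width: 0.0877
```

```bash
python3 - <<'E'
from h import *
save("side","e.png",(280,100,440,230),4)
E
```

```text
(no output)
```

View pics/e.png

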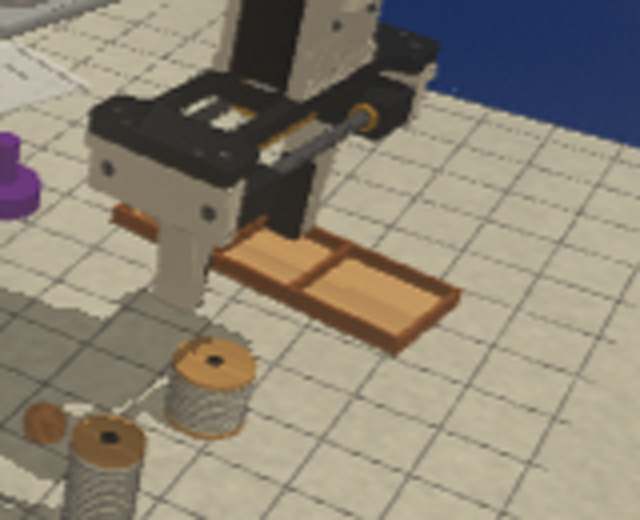

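The gripper hovers over the reel at (212,390 in the crop), and the tin is hidden behind it. I'll grasp now.

move_arm(deltas=[[0, 0, -20, 0, 0, 0], [0, 0, -20, 0, 0, 0], [0, 0, -20, 0, 0, 0], [0, 0, -18, 0, 0, 0], [0, 0, -10, 0, 0, 0]])

```text
t: 10.05
eef_pos: [0.4422, -0.1299, 0.1904]
ee_rot: [-3.141, -0.001, 2.987]
force: [0.0, -0.3, 0.4]
width: 0.0877
```

move_arm(deltas=[[0, 0, 0, 0, 0, 0], [0, 0, 0, 0, 0, 0], [0, 0, 0, 0, 0, 0], [0, 0, 0, 0, 0, 0], [0, 0, 0, 0, 0, 0]], claw=255)

```text
t: 10.47
eef_pos: [0.443, -0.1299, 0.1926]
ee_rot: [3.141, 0.002, 2.987]
force: [0.3, 0.3, -1.0]
width: 0.0598
```

move_arm(deltas=[[0, 0, 0, 0, 0, 0], [0, 0, 0, 0, 0, 0], [0, 0, 0, 0, 0, 0], [0, 0, 0, 0, 0, 0], [0, 0, 0, 0, 0, 0]])

```text
t: 10.88
eef_pos: [0.4428, -0.1299, 0.192]
ee_rot: [3.142, 0.001, 2.988]
force: [-2.0, 1.2, 6.2]
width: 0.045
```

move_arm(deltas=[[0, 0, 10, 0, 0, 0], [0, 0, 25, 0, 0, 0], [0, 0, 30, 0, 0, 0], [0, 0, 30, 0, 0, 0], [0, 0, 15, 0, 0, 0]])

```text
t: 11.3
eef_pos: [0.4432, -0.1299, 0.3048]
ee_rot: [3.141, 0.003, 2.988]
force: [0.7, 0.3, 0.0]
width: 0.0449
```

move_arm(deltas=[[0.2, 28, 0, 0, 0, 0.34], [0.2, 28, 0, 0, 0, 0.34], [0.2, 28, 0, 0, 0, 0.34], [0.2, 28, 0, 0, 0, 0.34], [0.2, 28, 0, 0, 0, 0.34]])

```text
t: 11.72
eef_pos: [0.4432, 0.0112, 0.3017]
ee_rot: [3.141, 0.0, 3.017]
force: [0.5, -0.5, -0.0]
width: 0.0454
```

move_arm(deltas=[[0.2, 28, 0, 0, 0, 0.34], [0.2, 28, 0, 0, 0, 0.34], [0.2, 28, 0, 0, 0, 0.34], [0.2, 28, 0, 0, 0, 0.34], [0.2, 28, 0, 0, 0, 0.34]])

```text
t: 12.13
eef_pos: [0.4442, 0.1514, 0.3016]
ee_rot: [-3.142, -0.0, 3.047]
force: [0.8, -0.0, -0.4]
width: 0.0449
```

move_arm(deltas=[[0.2, 29, 0, 0, 0, 0.34], [0.2, 29, 0, 0, 0, 0.34], [0.2, 29, 0, 0, 0, 0.34], [0.2, 29, 0, 0, 0, 0.34], [0.2, 29, 0, 0, 0, 0.34]])

```text
t: 12.55
eef_pos: [0.4452, 0.2965, 0.3014]
ee_rot: [-3.141, -0.0, 3.077]
force: [1.0, -0.2, -0.3]
width: 0.0449
```

move_arm(deltas=[[0, 0, -15, 0, 0, 0], [0, 0, -25, 0, 0, 0], [0, 0, -25, 0, 0, 0], [0, 0, -20, 0, 0, 0], [0, 0, -8, 0, 0, 0]])

```text
t: 12.97
eef_pos: [0.4448, 0.2943, 0.2058]
ee_rot: [-3.138, -0.003, 3.076]
force: [0.1, -0.3, -0.6]
width: 0.0452
```

```bash
python3 - <<'E'
from h import *
save("side","f.png",(110,200,310,370),3)
E
```

```text
(no output)
```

View pics/f.png

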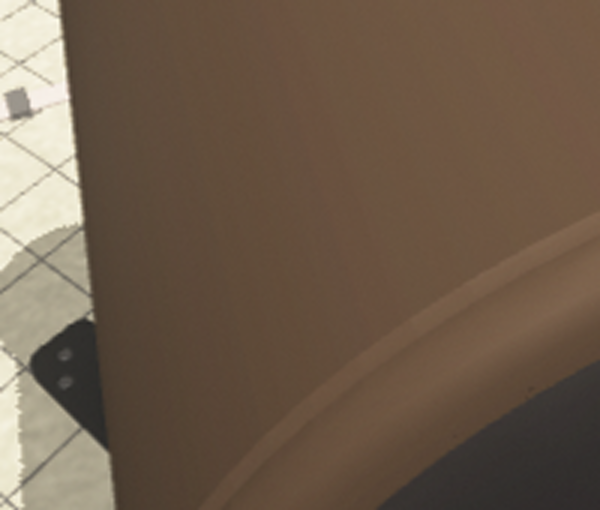

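The arm blocks the side view here. I'll lower by force and position instead.

move_arm(deltas=[[0, 0, -5, 0, 0, 0], [0, 0, -5, 0, 0, 0], [0, 0, -3.5, 0, 0, 0], [0, 0, 0, 0, 0, 0], [0, 0, 0, 0, 0, 0]])

```text
t: 13.43
eef_pos: [0.4458, 0.2952, 0.1957]
ee_rot: [3.141, 0.0, 3.076]
force: [0.6, -0.4, -1.0]
width: 0.0446
```

move_arm(deltas=[[0, 0, 0, 0, 0, 0], [0, 0, 0, 0, 0, 0], [0, 0, 0, 0, 0, 0], [0, 0, 0, 0, 0, 0], [0, 0, 0, 0, 0, 0]], claw=0)

```text
t: 13.85
eef_pos: [0.4456, 0.2951, 0.1953]
ee_rot: [3.141, 0.0, 3.076]
force: [-0.0, 0.2, 0.2]
width: 0.0726
```

move_arm(deltas=[[0, 0, 0, 0, 0, 0], [0, 0, 5, 0, 0, 0], [0, 0, 20, 0, 0, 0], [0, 0, 30, 0, 0, 0], [0, 0, 30, 0, 0, 0]])

```text
t: 14.27
eef_pos: [0.4454, 0.2948, 0.2808]
ee_rot: [-3.14, -0.001, 3.076]
force: [2.3, 0.5, 0.1]
width: 0.0875
```

move_arm(deltas=[[0, -18.4, 0, 0, 0, -5.48], [0, -18.4, 0, 0, 0, -5.48], [0, -18.4, 0, 0, 0, -5.48], [0, -18.4, 0, 0, 0, -5.48], [0, -18.4, 0, 0, 0, -5.48]])

```text
t: 14.68
eef_pos: [0.4454, 0.2023, 0.2807]
ee_rot: [3.141, 0.0, 2.594]
force: [-0.2, 0.3, 0.0]
width: 0.0877
```

move_arm(deltas=[[0, -18.4, 0, 0, 0, -5.48], [0, -18.4, 0, 0, 0, -5.48], [0, -18.4, 0, 0, 0, -5.48], [0, -18.4, 0, 0, 0, -5.48], [-1, -18.4, 0, 0, 0, -5.48]])

```text
t: 15.1
eef_pos: [0.4707, 0.0739, 0.2775]
ee_rot: [3.132, -0.07, 2.159]
force: [0.7, -0.3, 0.6]
width: 0.0877
```

move_arm(deltas=[[0, 0, -10, 0, 0, 0], [0, 0, -10, 0, 0, 0], [0, 0, -5, 0, 0, 0], [0, 0, 0, 0, 0, 0], [0, 0, 0, 0, 0, 0]])

```text
t: 15.52
eef_pos: [0.4702, 0.0756, 0.2516]
ee_rot: [3.134, -0.069, 2.164]
force: [-0.1, 0.3, -1.2]
width: 0.0877
```

```bash
python3 - <<'E'
from fit import *
save("side","g.png",s=1.5);print(arm.get_state()["q"])
E
```

```text
[ 0.54046163  0.20425508 -0.56738056 -0.09676076 -0.79713504 -3.02184242]
```

View pics/g.png

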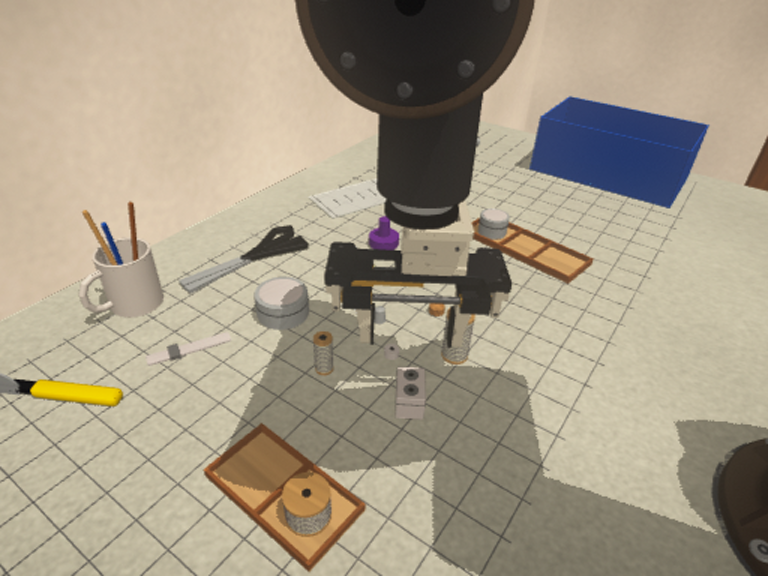

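The reel sits in the near left bay (306,500) and the tin in the far right bay (492,222). The last joint hit its limit during the turn, so the pose is off and tilted. I'll rise clear of the tall spool and turn the other way.

move_arm(deltas=[[0, 0, 15, 0, 0, 0], [0, 0, 15, 0, 0, 0], [0, 0, 15, 0, 0, 0], [0, 0, 15, 0, 0, 0], [0, 0, 0, 0, 0, 0]])

```text
t: 15.98
eef_pos: [0.4723, 0.0742, 0.3149]
ee_rot: [3.128, -0.071, 2.166]
force: [1.0, -0.5, 1.1]
width: 0.0875
```

move_arm(deltas=[[0, 0, 0, 0, 0, 6], [0, 0, 0, 0, 0, 6], [0, 0, 0, 0, 0, 6], [0, 0, 0, 0, 0, 6], [0, 0, 0, 0, 0, 6]])

```text
t: 16.4
eef_pos: [0.4712, 0.0738, 0.3117]
ee_rot: [3.133, -0.072, 2.694]
force: [-0.3, 0.1, -0.3]
width: 0.0875
```

```bash
cat > go.py <<'E'
import sys
from h import *
from scipy.spatial.transform import Rotation as R
x,y,z,yaw=map(float,sys.argv[1:5])
s=arm.get_state();r=R.from_euler("xyz",s["ee_rot"])
# world frame: first remove tilt, then yaw about z
yw=np.degrees(s["ee_rot"][2]);t=(R.from_euler("xyz",[180,0,yw],degrees=True)*r.inv()).as_rotvec(degrees=True)
dy=(yaw-yw+180)%360-180
print("pos",np.round(np.array(s["eef_pos"])*1e3,1),"shift",np.round([x,y,z]-np.array(s["eef_pos"])*1e3,1),"untilt",np.round(t,2),"yaw now %.1f turn %.1f"%(yw,dy),np.round(s["q"],2))
E
python3 go.py 445 111 300 -58.5
```

```text
pos [471.2  73.8 311.7] shift [-26.2  37.2 -11.7] untilt [-2.25 -3.49  0.02] yaw now 154.3 turn 147.2 [ 0.54  0.14 -0.49 -0.08 -0.98 -2.51]
```

move_arm(deltas=[[-5, 7.5, -2.5, -0.45, -0.7, 0], [-5, 7.5, -2.5, -0.45, -0.7, 0], [-5, 7.5, -2.5, -0.45, -0.7, 0], [-5, 7.5, -2, -0.45, -0.7, 0], [-6, 7, -2, -0.45, -0.7, 0]])

```text
t: 16.82
eef_pos: [0.4451, 0.1111, 0.3001]
ee_rot: [3.141, 0.001, 2.688]
force: [0.5, 0.1, 0.3]
width: 0.0876
```

move_arm(deltas=[[0, 0, 0, 0, 0, 6.5], [0, 0, 0, 0, 0, 6.5], [0, 0, 0, 0, 0, 6.5], [0, 0, 0, 0, 0, 6.5], [0, 0, 0, 0, 0, 6.5]])

```text
t: 17.23
eef_pos: [0.4451, 0.1108, 0.3002]
ee_rot: [3.141, 0.0, -3.022]
force: [-0.0, -0.3, 0.8]
width: 0.0877
```

move_arm(deltas=[[0, 0, 0, 0, 0, 6.5], [0, 0, 0, 0, 0, 6.5], [0, 0, 0, 0, 0, 6.5], [0, 0, 0, 0, 0, 6.5], [0, 0, 0, 0, 0, 6.5]])

```text
t: 17.65
eef_pos: [0.4452, 0.1107, 0.3002]
ee_rot: [3.141, 0.0, -2.455]
force: [0.5, -0.7, 0.3]
width: 0.0879
```

move_arm(deltas=[[0, 0, 0, 0, 0, 6.5], [0, 0, 0, 0, 0, 6.5], [0, 0, 0, 0, 0, 6.5], [0, 0, 0, 0, 0, 6.5], [0, 0, 0, 0, 0, 6.5]])

```text
t: 18.07
eef_pos: [0.4452, 0.1107, 0.3002]
ee_rot: [3.141, 0.0, -1.888]
force: [0.1, -0.5, 0.5]
width: 0.0877
```

move_arm(deltas=[[0, 0, 0, 0, 0, 6.5], [0, 0, 0, 0, 0, 6.5], [0, 0, 0, 0, 0, 6.5], [0, 0, 0, 0, 0, 6.5], [0, 0, 0, 0, 0, 6.5]])

```text
t: 18.48
eef_pos: [0.4452, 0.1107, 0.3002]
ee_rot: [3.141, 0.0, -1.32]
force: [0.6, -0.3, 0.2]
width: 0.0879
```

move_arm(deltas=[[0, 0, 0, 0, 0, 6], [0, 0, 0, 0, 0, 6], [0, 0, 0, 0, 0, 5], [0, 0, 0, 0, 0, 0], [0, 0, 0, 0, 0, 0]])

```text
t: 18.9
eef_pos: [0.4452, 0.1106, 0.3002]
ee_rot: [3.141, 0.0, -1.032]
force: [-0.3, -0.1, 0.5]
width: 0.0874
```

```bash
python3 go.py 445 111 300 -58.5
```

```text
pos [445.2 110.6 300.2] shift [-0.2  0.4 -0.2] untilt [-0.   -0.01 -0.  ] yaw now -59.2 turn 0.7 [ 0.67  0.1  -0.59 -0.   -0.88 -0.14]
```

move_arm(deltas=[[0, 0, -15, 0, 0, 0.5], [0, 0, -30, 0, 0, 0], [0, 0, -30, 0, 0, 0], [0, 0, -23, 0, 0, 0], [0, 0, -10, 0, 0, 0]])

```text
t: 19.32
eef_pos: [0.4443, 0.1097, 0.1895]
ee_rot: [3.137, 0.0, -1.025]
force: [-0.7, -0.3, 0.1]
width: 0.0877
```

move_arm(deltas=[[0, 0, 0, 0, 0, 0], [0, 0, 0, 0, 0, 0], [0, 0, 0, 0, 0, 0], [0, 0, 0, 0, 0, 0], [0, 0, 0, 0, 0, 0]], claw=255)

```text
t: 19.73
eef_pos: [0.4457, 0.1104, 0.1932]
ee_rot: [-3.14, 0.0, -1.022]
force: [-0.7, -0.4, -0.3]
width: 0.0601
```

move_arm(deltas=[[0, 0, 0, 0, 0, 0], [0, 0, 0, 0, 0, 0], [0, 0, 0, 0, 0, 0], [0, 0, 0, 0, 0, 0], [0, 0, 0, 0, 0, 0]])

```text
t: 20.15
eef_pos: [0.4454, 0.1101, 0.1923]
ee_rot: [3.142, 0.0, -1.022]
force: [-1.3, -0.6, 3.2]
width: 0.0336
```

move_arm(deltas=[[0, 0, 0, 0, 0, 0], [0, 0, 0, 0, 0, 0], [0, 0, 0, 0, 0, 0], [0, 0, 0, 0, 0, 0], [0, 0, 0, 0, 0, 0]])

```text
t: 20.57
eef_pos: [0.4454, 0.1101, 0.1923]
ee_rot: [3.141, 0.0, -1.022]
force: [-0.6, -0.1, 5.0]
width: 0.0338
```

move_arm(deltas=[[0, 0, 10, 0, 0, 0], [0, 0, 25, 0, 0, 0], [0, 0, 30, 0, 0, 0], [0, 0, 30, 0, 0, 0], [0, 0, 25, 0, 0, 0]])

```text
t: 20.98
eef_pos: [0.4453, 0.11, 0.3139]
ee_rot: [-3.141, 0.0, -1.022]
force: [0.1, 1.1, -1.0]
width: 0.0335
```

```bash
python3 go.py 407.3 -298.3 312 -8.8
```

```text
pos [445.3 110.  313.9] shift [ -38.  -408.3   -1.9] untilt [-0.01  0.    0.  ] yaw now -58.5 turn 49.7 [ 0.67  0.08 -0.58 -0.   -0.91 -0.12]
```

move_arm(deltas=[[0, -27.2, 0, 0, 0, 3.3], [0, -27.2, 0, 0, 0, 3.3], [0, -27.2, 0, 0, 0, 3.3], [0, -27.2, 0, 0, 0, 3.3], [0, -27.2, 0, 0, 0, 3.3]])

```text
t: 21.4
eef_pos: [0.4449, -0.0271, 0.312]
ee_rot: [3.141, 0.0, -0.731]
force: [0.5, 0.1, -0.9]
width: 0.0337
```

move_arm(deltas=[[-3, -27.2, 0, 0, 0, 3.3], [-3, -27.2, 0, 0, 0, 3.3], [-3, -27.2, 0, 0, 0, 3.3], [-3, -27.2, 0, 0, 0, 3.3], [-3, -27.2, 0, 0, 0, 3.3]])

```text
t: 21.82
eef_pos: [0.4298, -0.1632, 0.3119]
ee_rot: [3.141, 0.0, -0.443]
force: [0.4, 1.2, -0.1]
width: 0.0341
```

move_arm(deltas=[[-5, -27.2, 0, 0, 0, 3.3], [-5, -27.2, 0, 0, 0, 3.3], [-5, -27.2, 0, 0, 0, 3.3], [-5, -27.2, 0, 0, 0, 3.3], [-3, -27.2, 0, 0, 0, 3.3]])

```text
t: 22.23
eef_pos: [0.4065, -0.2991, 0.3118]
ee_rot: [3.142, 0.001, -0.155]
force: [0.7, -0.4, -0.1]
width: 0.0338
```

move_arm(deltas=[[0, 0, -15, 0, 0, 0], [0, 0, -30, 0, 0, 0], [0, 0, -30, 0, 0, 0], [0, 0, -15, 0, 0, 0], [0, 0, -5, 0, 0, 0]])

```text
t: 22.65
eef_pos: [0.406, -0.2976, 0.2142]
ee_rot: [-3.141, 0.005, -0.159]
force: [0.0, 0.0, -0.4]
width: 0.0337
```

```bash
python3 go.py 407.3 -298.3 195.5 -8.8; python3 -c "
from h import *
save('side','i.png',(280,100,440,230),4)"
```

```text
pos [ 406.  -297.6  214.2] shift [  1.3  -0.7 -18.7] untilt [-0.08 -0.3   0.  ] yaw now -9.1 turn 0.3 [-0.24  0.29 -0.6  -0.   -0.69  1.65]
```

View pics/i.png

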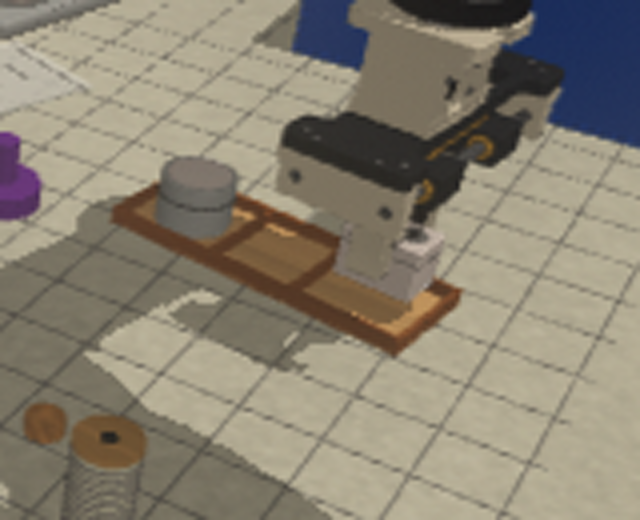

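The tin stands upright in its bay (197,200), and the box is over the near end bay (390,265). I'll finish lowering and release.

move_arm(deltas=[[0, 0, -9, 0, 0, 0], [0, 0, -7, 0, 0, 0], [0, 0, -3, 0, 0, 0], [0, 0, -2, 0, 0, 0], [0, 0, 0, 0, 0, 0]])

```text
t: 23.12
eef_pos: [0.4074, -0.2978, 0.1962]
ee_rot: [3.141, -0.0, -0.158]
force: [-0.1, 0.7, 0.2]
width: 0.034
```

move_arm(deltas=[[0, 0, 0, 0, 0, 0], [0, 0, 0, 0, 0, 0], [0, 0, 0, 0, 0, 0], [0, 0, 0, 0, 0, 0], [0, 0, 0, 0, 0, 0]], claw=0)

```text
t: 23.53
eef_pos: [0.4074, -0.2979, 0.1964]
ee_rot: [3.141, -0.0, -0.158]
force: [-0.7, 0.1, -0.0]
width: 0.0618
```

move_arm(deltas=[[0, 0, 0, 0, 0, 0], [0, 0, 5, 0, 0, 0], [0, 0, 20, 0, 0, 0], [0, 0, 35, 0, 0, 0], [0, 0, 40, 0, 0, 0]])

```text
t: 23.95
eef_pos: [0.4065, -0.2976, 0.2961]
ee_rot: [-3.141, 0.005, -0.158]
force: [1.7, -1.0, -0.2]
width: 0.0868
```

```bash
python3 go.py 671 -63 290 -3.7
```

```text
pos [ 406.5 -297.6  296.1] shift [264.5 234.6  -6.1] untilt [-0.06 -0.26  0.  ] yaw now -9.1 turn 5.4 [-0.24  0.18 -0.51  0.   -0.89  1.65]
```

move_arm(deltas=[[17.6, 15.6, 0, 0, 0, 0.36], [17.6, 15.6, 0, 0, 0, 0.36], [17.6, 15.6, 0, 0, 0, 0.36], [17.6, 15.6, 0, 0, 0, 0.36], [17.6, 15.6, 0, 0, 0, 0.36]], claw=100, squeeze=30)

```text
t: 24.37
eef_pos: [0.4959, -0.2191, 0.2968]
ee_rot: [3.141, -0.001, -0.126]
force: [0.2, -0.8, 0.2]
width: 0.0601
```

move_arm(deltas=[[17.6, 15.6, 0, 0, 0, 0.36], [17.6, 15.6, 0, 0, 0, 0.36], [17.6, 15.6, 0, 0, 0, 0.36], [17.6, 15.6, 0, 0, 0, 0.36], [17.6, 15.6, 0, 0, 0, 0.36]])

```text
t: 24.78
eef_pos: [0.584, -0.141, 0.2965]
ee_rot: [3.141, 0.0, -0.095]
force: [1.5, 0.1, -0.7]
width: 0.0538
```

move_arm(deltas=[[17.6, 15.6, 0, 0, 0, 0.36], [17.6, 15.6, 0, 0, 0, 0.36], [17.6, 15.6, 0, 0, 0, 0.36], [17.6, 15.6, 0, 0, 0, 0.36], [17.6, 15.6, 0, 0, 0, 0.36]])

```text
t: 25.2
eef_pos: [0.672, -0.063, 0.2965]
ee_rot: [3.141, 0.0, -0.063]
force: [0.3, -0.2, 0.6]
width: 0.0532
```

move_arm(deltas=[[0, 0, 0, 0, 0, 0], [0, 0, 0, 0, 0, 0], [0, 0, 0, 0, 0, 0], [0, 0, 0, 0, 0, 0], [0, 0, 0, 0, 0, 0]])

```text
t: 25.62
eef_pos: [0.6708, -0.0645, 0.2965]
ee_rot: [3.141, 0.0, -0.064]
force: [0.0, 0.0, 0.3]
width: 0.053
```

```bash
python3 go.py 671 -63 201 -3.7
```

```text
pos [670.8 -64.5 296.5] shift [  0.2   1.5 -95.5] untilt [ 0.02 -0.01 -0.  ] yaw now -3.7 turn -0.0 [ 0.19  0.44 -0.13  0.   -1.01  1.31]
```

move_arm(deltas=[[0, 1.5, -15, 0, 0, 0], [0, 0, -25, 0, 0, 0], [0, 0, -25, 0, 0, 0], [0, 0, -15, 0, 0, 0], [0, 0, -5, 0, 0, 0]])

```text
t: 26.03
eef_pos: [0.6699, -0.0631, 0.2085]
ee_rot: [3.141, 0.004, -0.065]
force: [-0.5, 0.6, -0.7]
width: 0.0531
```

move_arm(deltas=[[0, 0, -4, 0, 0, 0], [0, 0, -4, 0, 0, 0], [0, 0, -2.5, 0, 0, 0], [0, 0, 0, 0, 0, 0], [0, 0, 0, 0, 0, 0]])

```text
t: 26.45
eef_pos: [0.6716, -0.0624, 0.2015]
ee_rot: [3.141, -0.001, -0.064]
force: [-0.1, -0.5, -0.0]
width: 0.0536
```

move_arm(deltas=[[0, 0, 0, 0, 0, 0], [0, 0, 0, 0, 0, 0], [0, 0, 0, 0, 0, 0], [0, 0, 0, 0, 0, 0], [0, 0, 0, 0, 0, 0]], claw=255, squeeze=30)

```text
t: 26.87
eef_pos: [0.6714, -0.0624, 0.2008]
ee_rot: [3.141, 0.0, -0.064]
force: [-0.3, -0.5, -0.1]
width: 0.0255
```

move_arm(deltas=[[0, 0, 0, 0, 0, 0], [0, 0, 0, 0, 0, 0], [0, 0, 0, 0, 0, 0], [0, 0, 0, 0, 0, 0], [0, 0, 0, 0, 0, 0]])

```text
t: 27.28
eef_pos: [0.6713, -0.0625, 0.2007]
ee_rot: [3.141, 0.0, -0.064]
force: [-0.3, -1.4, 1.7]
width: 0.0195
```

move_arm(deltas=[[0, 0, 10, 0, 0, 0], [0, 0, 25, 0, 0, 0], [0, 0, 30, 0, 0, 0], [0, 0, 25, 0, 0, 0], [0, 0, 20, 0, 0, 0]])

```text
t: 27.7
eef_pos: [0.6714, -0.0623, 0.3132]
ee_rot: [-3.142, -0.001, -0.064]
force: [1.1, 0.3, -3.0]
width: 0.0197
```

```bash
python3 go.py 521.9 290.2 310 -3.7
```

```text
pos [671.4 -62.3 313.2] shift [-149.5  352.5   -3.2] untilt [ 0.    0.07 -0.  ] yaw now -3.6 turn -0.1 [ 0.2   0.42 -0.11  0.   -1.04  1.31]
```

move_arm(deltas=[[-10, 23.5, 0, 0, 0, 0], [-10, 23.5, 0, 0, 0, 0], [-10, 23.5, 0, 0, 0, 0], [-10, 23.5, 0, 0, 0, 0], [-10, 23.5, 0, 0, 0, 0]])

```text
t: 28.12
eef_pos: [0.6204, 0.0561, 0.3109]
ee_rot: [3.142, 0.001, -0.064]
force: [-0.5, -0.1, -3.9]
width: 0.0193
```

move_arm(deltas=[[-10, 23.5, 0, 0, 0, 0], [-10, 23.5, 0, 0, 0, 0], [-10, 23.5, 0, 0, 0, 0], [-10, 23.5, 0, 0, 0, 0], [-10, 23.5, 0, 0, 0, 0]])

```text
t: 28.53
eef_pos: [0.5704, 0.1737, 0.3108]
ee_rot: [3.141, 0.001, -0.064]
force: [0.5, 0.4, -3.0]
width: 0.0191
```

move_arm(deltas=[[-10, 23.5, 0, 0, 0, 0], [-10, 23.5, 0, 0, 0, 0], [-10, 23.5, 0, 0, 0, 0], [-10, 23.5, 0, 0, 0, 0], [-9.5, 23.5, 0, 0, 0, 0]])

```text
t: 28.95
eef_pos: [0.5208, 0.2911, 0.3109]
ee_rot: [3.141, 0.001, -0.064]
force: [1.5, 0.2, -3.3]
width: 0.0193
```

move_arm(deltas=[[0, 0, -15, 0, 0, 0], [0, 0, -25, 0, 0, 0], [0, 0, -20, 0, 0, 0], [0, 0, -15, 0, 0, 0], [0, 0, -5, 0, 0, 0]])

```text
t: 29.37
eef_pos: [0.5208, 0.2895, 0.2282]
ee_rot: [3.138, 0.003, -0.064]
force: [0.5, -1.0, -3.5]
width: 0.0192
```

move_arm(deltas=[[0, 0, 0, 0, 0, 0], [0, 0, 0, 0, 0, 0], [0, 0, 0, 0, 0, 0], [0, 0, 0, 0, 0, 0], [0, 0, 0, 0, 0, 0]])

```text
t: 29.78
eef_pos: [0.5221, 0.2902, 0.2317]
ee_rot: [-3.141, -0.001, -0.064]
force: [-0.0, -0.6, -2.7]
width: 0.0192
```

```bash
python3 go.py 521.9 290.2 204.5 -3.7
```

```text
pos [522.1 290.2 231.7] shift [ -0.2  -0.  -27.2] untilt [-0.05  0.06 -0.  ] yaw now -3.7 turn -0.0 [ 0.83  0.4  -0.37  0.   -0.8   0.67]
```

move_arm(deltas=[[0, 0, -8, 0, 0, 0], [0, 0, -8, 0, 0, 0], [0, 0, -6, 0, 0, 0], [0, 0, -3, 0, 0, 0], [0, 0, -1.5, 0, 0, 0]])

```text
t: 30.2
eef_pos: [0.5215, 0.2897, 0.2036]
ee_rot: [3.139, 0.002, -0.064]
force: [-7.4, -3.4, 15.1]
width: 0.0194
```

move_arm(deltas=[[0, 0, -0.5, 0, 0, 0], [0, 0, 0, 0, 0, 0], [0, 0, 0, 0, 0, 0], [0, 0, 0, 0, 0, 0], [0, 0, 0, 0, 0, 0]])

```text
t: 30.62
eef_pos: [0.5214, 0.2897, 0.2037]
ee_rot: [3.14, 0.001, -0.064]
force: [-4.0, -2.6, 4.8]
width: 0.0194
```

move_arm(deltas=[[0, 0, 0, 0, 0, 0], [0, 0, 0, 0, 0, 0], [0, 0, 0, 0, 0, 0], [0, 0, 0, 0, 0, 0], [0, 0, 0, 0, 0, 0]], claw=100)

```text
t: 31.03
eef_pos: [0.522, 0.2903, 0.2037]
ee_rot: [3.142, -0.0, -0.064]
force: [-0.1, -0.0, 0.1]
width: 0.0469
```

move_arm(deltas=[[0, 0, 0, 0, 0, 0], [0, 0, 5, 0, 0, 0], [0, 0, 25, 0, 0, 0], [0, 0, 40, 0, 0, 0], [0, 0, 40, 0, 0, 0]], squeeze=15)

```text
t: 31.45
eef_pos: [0.5215, 0.2897, 0.3142]
ee_rot: [3.139, 0.002, -0.064]
force: [1.6, 1.7, -0.2]
width: 0.0534
```

```bash
python3 go.py 441 4.5 320 -8.8
```

```text
pos [521.5 289.7 314.2] shift [ -80.5 -285.2    5.8] untilt [ 0.15 -0.13 -0.  ] yaw now -3.6 turn -5.2 [ 0.83  0.31 -0.29  0.   -0.98  0.67]
```

move_arm(deltas=[[-8, -28.5, 0, 0, 0, -0.5], [-8, -28.5, 0, 0, 0, -0.5], [-8, -28.5, 0, 0, 0, -0.5], [-8, -28.5, 0, 0, 0, -0.5], [-8, -28.5, 0, 0, 0, -0.5]], claw=0)

```text
t: 31.87
eef_pos: [0.4812, 0.1464, 0.3142]
ee_rot: [-3.141, -0.0, -0.107]
force: [-0.2, -0.9, 0.4]
width: 0.0812
```

move_arm(deltas=[[-8, -28.5, 0, 0, 0, -0.5], [-8, -28.5, 0, 0, 0, -0.5], [-8, -28.5, 0, 0, 0, -0.5], [-8, -28.5, 0, 0, 0, -0.5], [-8.5, -28.5, 0, 0, 0, -0.5]])

```text
t: 32.28
eef_pos: [0.4407, 0.0038, 0.3142]
ee_rot: [-3.141, -0.001, -0.151]
force: [0.6, -0.5, -0.1]
width: 0.0876
```

move_arm(deltas=[[0, 0, 0, 0, 0, 0], [0, 0, 0, 0, 0, 0], [0, 0, 0, 0, 0, 0], [0, 0, 0, 0, 0, 0], [0, 0, 0, 0, 0, 0]])

```text
t: 32.7
eef_pos: [0.4417, 0.0058, 0.3137]
ee_rot: [3.141, -0.0, -0.15]
force: [0.7, 0.1, 0.2]
width: 0.0875
```

```bash
python3 go.py 441 4.5 208 -8.8;python3 -c "
from h import *
save('side','j.png',s=1.5)"
```

```text
pos [441.7   5.8 313.7] shift [  -0.7   -1.3 -105.7] untilt [0.02 0.   0.  ] yaw now -8.6 turn -0.2 [ 0.46  0.05 -0.61  0.   -0.91  0.96]
```

View pics/j.png

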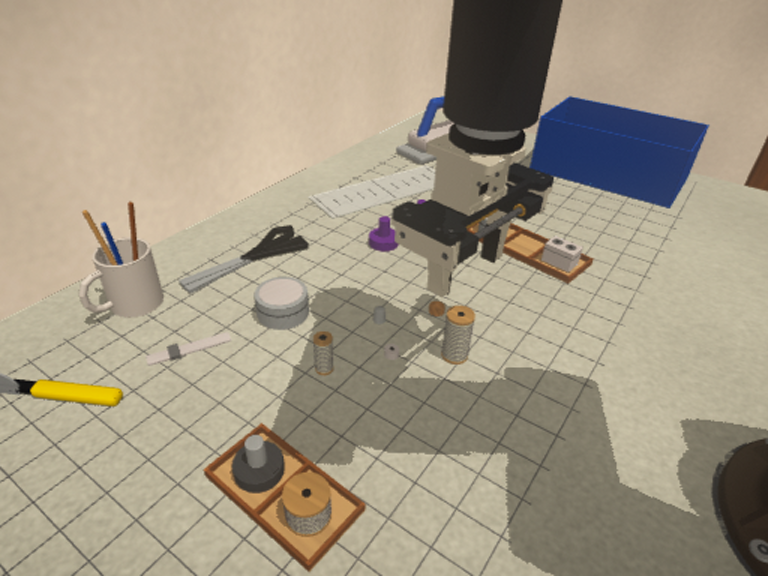

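The weight (257,462) and reel (306,503) are in the two-bay tray, and the box (563,252) is in its bay. Now the tall spool at (458,335).

move_arm(deltas=[[-0.7, -1.3, -15, 0, 0, 0], [0, 0, -30, 0, 0, 0], [0, 0, -30, 0, 0, 0], [0, 0, -22, 0, 0, 0], [0, 0, -9, 0, 0, 0]])

```text
t: 33.17
eef_pos: [0.4398, 0.0039, 0.2048]
ee_rot: [3.139, 0.004, -0.15]
force: [0.3, 0.2, 0.3]
width: 0.0878
```

move_arm(deltas=[[0, 0, 0, 0, 0, 0], [0, 0, 0, 0, 0, 0], [0, 0, 0, 0, 0, 0], [0, 0, 0, 0, 0, 0], [0, 0, 0, 0, 0, 0]], claw=255, squeeze=15)

```text
t: 33.58
eef_pos: [0.441, 0.0041, 0.2086]
ee_rot: [-3.141, -0.002, -0.151]
force: [-0.1, 0.3, 0.5]
width: 0.0597
```

move_arm(deltas=[[0, 0, 0, 0, 0, 0], [0, 0, 0, 0, 0, 0], [0, 0, 0, 0, 0, 0], [0, 0, 0, 0, 0, 0], [0, 0, 0, 0, 0, 0]])

```text
t: 34.0
eef_pos: [0.4407, 0.0038, 0.2078]
ee_rot: [3.141, -0.0, -0.151]
force: [-0.1, 0.3, 1.6]
width: 0.035
```

move_arm(deltas=[[0, 0, 0, 0, 0, 0], [0, 0, 0, 0, 0, 0], [0, 0, 0, 0, 0, 0], [0, 0, 0, 0, 0, 0], [0, 0, 0, 0, 0, 0]])

```text
t: 34.42
eef_pos: [0.4407, 0.0038, 0.2077]
ee_rot: [3.141, -0.0, -0.151]
force: [-0.4, -0.4, 3.4]
width: 0.0352
```

move_arm(deltas=[[0, 0, 10, 0, 0, 0], [0, 0, 25, 0, 0, 0], [0, 0, 30, 0, 0, 0], [0, 0, 25, 0, 0, 0], [0, 0, 10, 0, 0, 0]])

```text
t: 34.83
eef_pos: [0.4413, 0.0041, 0.3108]
ee_rot: [-3.14, -0.004, -0.15]
force: [-1.1, -0.5, -0.4]
width: 0.0349
```

```bash
python3 go.py 474.5 -308.7 308 -8.8
```

```text
pos [441.3   4.1 310.8] shift [  33.2 -312.8   -2.8] untilt [-0.06  0.22 -0.  ] yaw now -8.6 turn -0.2 [ 0.46  0.06 -0.62  0.   -0.89  0.96]
```

move_arm(deltas=[[3.4, -31.2, 0, 0, 0, 0], [3.4, -31.2, 0, 0, 0, 0], [3.4, -31.2, 0, 0, 0, 0], [3.4, -31.2, 0, 0, 0, 0], [3.4, -31.2, 0, 0, 0, 0]])

```text
t: 35.25
eef_pos: [0.4574, -0.1535, 0.3075]
ee_rot: [3.142, 0.0, -0.151]
force: [0.7, 0.5, -0.0]
width: 0.0353
```

move_arm(deltas=[[3.4, -31.2, 0, 0, 0, 0], [3.4, -31.2, 0, 0, 0, 0], [3.4, -31.2, 0, 0, 0, 0], [3.4, -31.2, 0, 0, 0, 0], [3.4, -31.2, 0, 0, 0, 0]])

```text
t: 35.67
eef_pos: [0.4744, -0.3097, 0.3071]
ee_rot: [3.142, 0.001, -0.151]
force: [0.5, 0.2, -0.0]
width: 0.0348
```

move_arm(deltas=[[0, 0, 0, 0, 0, 0], [0, 0, -10, 0, 0, 0], [0, 0, -20, 0, 0, 0], [0, 0, -10, 0, 0, 0], [0, 0, 0, 0, 0, 0]])

```text
t: 36.08
eef_pos: [0.4734, -0.307, 0.2646]
ee_rot: [-3.141, 0.005, -0.151]
force: [-0.4, 0.7, -0.4]
width: 0.0351
```

move_arm(deltas=[[0, 0, -10, 0, 0, 0], [0, 0, -10, 0, 0, 0], [0, 0, -5, 0, 0, 0], [0, 0, 0, 0, 0, 0], [0, 0, 0, 0, 0, 0]])

```text
t: 36.5
eef_pos: [0.4747, -0.3081, 0.2425]
ee_rot: [3.141, 0.001, -0.151]
force: [-0.1, 0.1, -1.0]
width: 0.0351
```

```bash
python3 go.py 474.5 -308.7 211 -8.8;python3 -c "
from h import *
save('side','k.png',(280,80,440,230),4)"
```

```text
pos [ 474.7 -308.1  242.5] shift [ -0.2  -0.6 -31.5] untilt [ 0.02 -0.04 -0.  ] yaw now -8.6 turn -0.2 [-0.23  0.34 -0.43  0.   -0.8   1.65]
```

View pics/k.png

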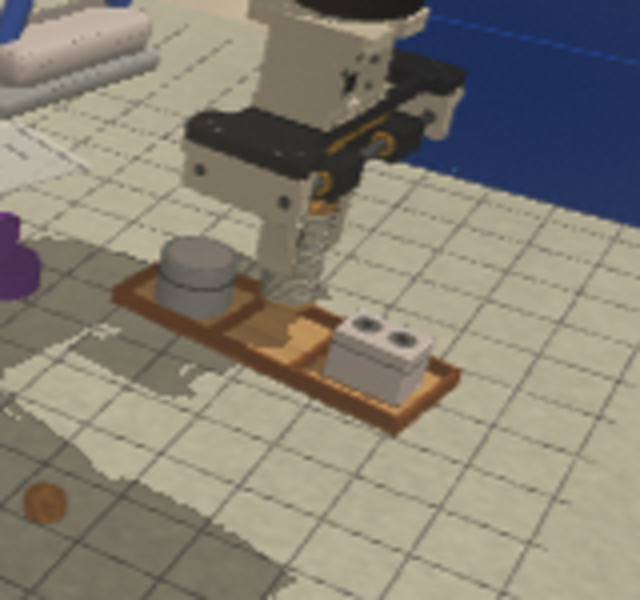

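The spool (300,260) hangs over the middle bay, with the box (380,355) and tin (197,275) seated on either side. I'll lower and release.

move_arm(deltas=[[0, 0, -9, 0, 0, 0], [0, 0, -10, 0, 0, 0], [0, 0, -8, 0, 0, 0], [0, 0, -3, 0, 0, 0], [0, 0, -1, 0, 0, 0]])

```text
t: 36.97
eef_pos: [0.4743, -0.3082, 0.2107]
ee_rot: [3.141, 0.002, -0.151]
force: [-1.9, 0.9, 4.6]
width: 0.0349
```

move_arm(deltas=[[0, 0, 0, 0, 0, 0], [0, 0, 0, 0, 0, 0], [0, 0, 0, 0, 0, 0], [0, 0, 0, 0, 0, 0], [0, 0, 0, 0, 0, 0]])

```text
t: 37.38
eef_pos: [0.4747, -0.3082, 0.2118]
ee_rot: [3.141, -0.0, -0.151]
force: [-0.4, 1.0, 0.3]
width: 0.035
```

move_arm(deltas=[[0, 0, 0, 0, 0, 0], [0, 0, 0, 0, 0, 0], [0, 0, 0, 0, 0, 0], [0, 0, 0, 0, 0, 0], [0, 0, 0, 0, 0, 0]], claw=0)

```text
t: 37.8
eef_pos: [0.4747, -0.3082, 0.2117]
ee_rot: [3.141, 0.0, -0.151]
force: [0.4, 0.2, 0.1]
width: 0.0626
```

move_arm(deltas=[[0, 0, 0, 0, 0, 0], [0, 0, 0, 0, 0, 0], [0, 0, 10, 0, 0, 0], [0, 0, 25, 0, 0, 0], [0, 0, 30, 0, 0, 0]])

```text
t: 38.22
eef_pos: [0.4739, -0.308, 0.2763]
ee_rot: [-3.141, 0.004, -0.151]
force: [1.2, -0.8, -0.3]
width: 0.0875
```

move_arm(deltas=[[0, 0, 30, 0, 0, 0], [0, 0, 30, 0, 0, 0], [0, 20, 20, 0, 0, 0], [0, 30, 0, 0, 0, 0], [0, 30, 0, 0, 0, 0]])

```text
t: 38.63
eef_pos: [0.4746, -0.2279, 0.3591]
ee_rot: [3.141, -0.004, -0.153]
force: [-0.0, 0.5, -0.8]
width: 0.0877
```

move_arm(deltas=[[0, 30, 0, 0, 0, 0], [0, 30, 0, 0, 0, 0], [0, 30, 0, 0, 0, 0], [0, 30, 0, 0, 0, 0], [0, 30, 0, 0, 0, 0]])

```text
t: 39.05
eef_pos: [0.4742, -0.0769, 0.3576]
ee_rot: [3.142, -0.001, -0.151]
force: [0.3, 0.5, -0.2]
width: 0.0876
```

```bash
cat > v.py <<'E'
from fit import *
save("side","l.png",s=1.5);save("top","m.png",s=1.5)
for k,p in dict(tall_spool_c=(.4745,-.3087),short_reel_c=(.446,.295),small_tin_c=(.542,-.319),pattern_weight_c=(.522,.29)).items(): fit(k,p,z0=.003)
fit("bobbin_box_c",(.407,-.298),z0=.003,yaw=True)
fit("slim_spool_c",(.565,.13));fit("big_tin_c",(.685,.079))
E
python3 v.py
```

```text
tall_spool_c top score 0.61 iou 0.37 [ 0.4724 -0.3058]
tall_spool_c side score 0.67 iou 0.95 [ 0.4756 -0.3071]
short_reel_c top none
short_reel_c side score 0.59 iou 0.97 [0.4466 0.2961]
small_tin_c top score 0.46 iou 0.28 [ 0.5405 -0.3172]
small_tin_c side score 0.78 iou 0.91 [ 0.5426 -0.3171]
pattern_weight_c top score 0.62 iou 0.72 [0.5225 0.2918]
pattern_weight_c side score 0.88 iou 0.90 [0.5221 0.2895]
bobbin_box_c top none
bobbin_box_c side score 0.59 iou 0.85 [ 0.4082 -0.2963 -0.0263]
slim_spool_c top score 0.67 iou 0.84 [0.5645 0.1299]
slim_spool_c side score 0.68 iou 0.93 [0.5666 0.1298]
big_tin_c top score 0.69 iou 0.96 [0.6855 0.0785]
big_tin_c side score 0.79 iou 0.93 [0.6883 0.0782]
```

View pics/l.png

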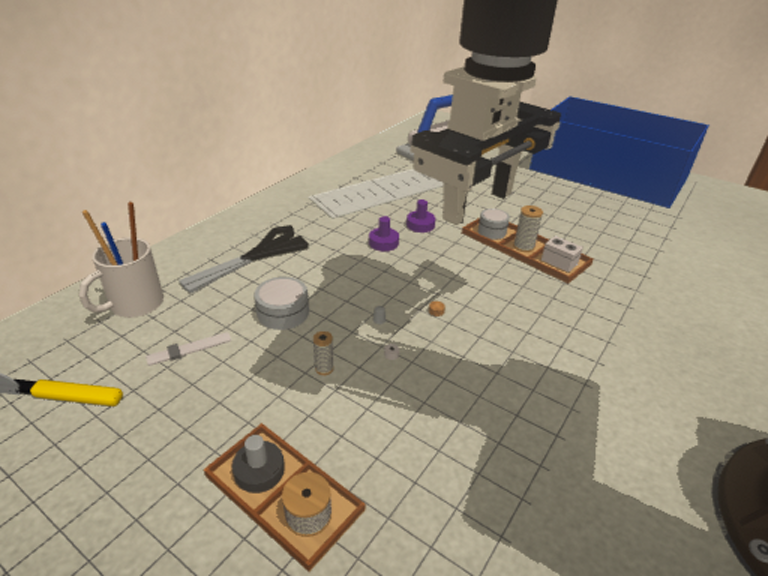

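View pics/m.png

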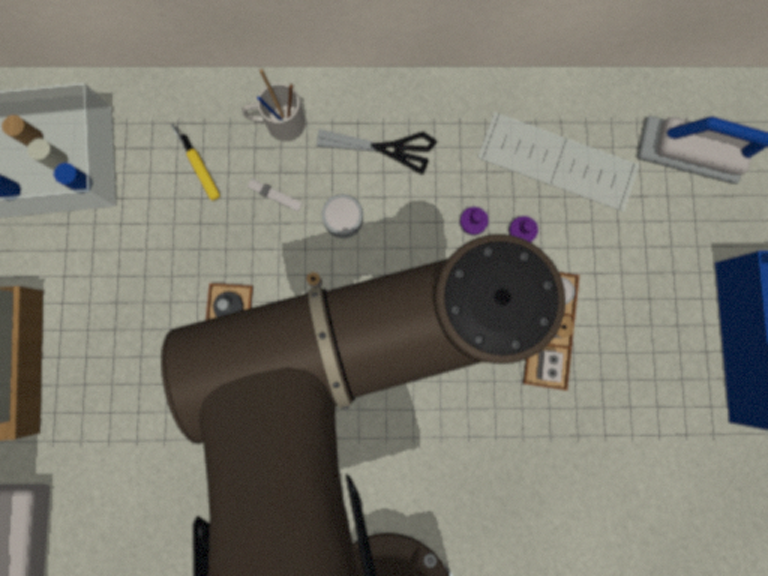

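All five items stand upright in their bays: side view shows tin (493,222), spool (530,230), box (562,252), weight (257,462) and reel (306,503). The top view agrees on the parts the arm doesn't hide. I'm handing in.

```bash
python3 -c "
from station import arm
print(arm.job_done())"
```

```text
the job is handed in; nothing more can be done
None
```

Both sewing kits are made up and handed in, at about 40 s on the robot's clock.

- **Three-bay tray:** the tall spool is in the middle bay, the small tin in the far end bay and the bobbin box in the near end bay.
- **Two-bay tray:** the grey pattern weight is in the far bay and the short reel in the near bay.

**Last checks:** the side camera showed all five upright in their bays. Fitted positions were within about 2 mm of the bay centres. The big tin and the slim spool came out at their starting positions to about 1 mm. The gripper was open and clear of everything.

**What failed or disagreed:**
- In the last top picture the arm hid parts of both trays. The top-camera fits for the tall spool, tin and weight were poor, and it did not find the reel or the box, so those checks rest mainly on the side camera.
- Before the reel was released, the arm blocked the side picture, so I lowered it by force and position. Later pictures showed it in place.
- On the way to the bobbin box the wrist joint came up against its range limit (-3.02, limit -3.03), which tilted the tool and put it about 40 mm off. I raised it and turned the other way, and saw nothing disturbed.
- The two cameras differed by about 3 mm in x at the start; I used the average.
- The final fit put the box about 7° off square to its bay, but inside the walls.

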